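# Index the tube sleeve to the green station

### The arm

A 7-joint arm with a two-finger parallel gripper is mounted at the origin on the work surface. World frame = base frame: x ahead of the robot, y to its left, z up, the work surface at z = 0. Lengths are in m, angles in rad, forces in N, time in s.
With the tool pointing down it reaches from about 0.4 to 0.85 m from the base axis. Payload 4.5 kg.
Tool frame: the origin (TCP) lies on the centre line of the jaws, within the pads' length; the fingertips stand 17 mm ahead of it and the grasp point (between the pads) lies 2 mm behind it (r.tip_reach is the distance from the TCP to the fingertips, in m); z points along the fingers, y is the line along which they close (so a half turn about z gives the same grasp; the last joint's range is limited). The gripper opens to 88 mm and grips with 3 to 60 N. Pads are 18 mm wide; open, the fingers measure 123 mm over their backs; the gripper's body (75 mm by 187 mm) begins 45 mm behind the grasp point.
Start: joints at [-1.156, 0.689, -0.195, 1.565, 0.157, 0.902, -0.215], TCP at [0.232, 0.58, 0.256] pointing down, gripper open.
Joint ranges: [-3.01, 3.01], [-0.46, 2.08], [-1.47, 1.51], [0.13, 2.56], [-1, 4.14], [0.04, 2.09], [-2.66, 2.66]. Speed limits (rad/s): [2.57, 2.57, 3.14, 3.14, 3.14, 3.14, 3.14].

### API

Orientations are given as a unit quaternion [x, y, z, w].
In Python, from plant import r gives the robot as it stands.
- The arm moves only by the tool step_arm, never from a script. Its argument "steps" is a list of rows, each a list of 7 numbers: the shift along the tool's x, y, z in cm, then the turn, a rotation vector about the tool's x, y, z in degrees, then the gripper's target within -1 to 1 (shut at 1, half-way at 0, fully open at -1). A call has 1 to 8 rows; each row shifts and turns the commanded pose from where the row before left it, along the tool's axes as they then stand; what a row does not reach is not made up. A row lasts 1/8 s, in which the tool goes at most 62.5 mm and 10.7 degrees, less where a joint would pass 70% of its speed; a pose out of reach is approached as far as the arm can. A call with a gripper value outside its range is refused whole. The fingers move at their own pace and stop on an object; "force" is the grip in N (left out, the last holds). Time passes only in rows, so rows that do not move let the fingers close. It gives the time, the measured TCP pose, the force, the opening and the grip force at its end, in the units of the state.
- r.get_state(): the state, without advancing time (a new reading comes with each control period).
- r.snapshot(name): name is "side" or "top" or "wrist"; returns a dict with "pixels" (480x640x3 uint8, red, green, blue), "fx", "fy", "cx", "cy" (pixels), "dist_coeffs" ([k1, k2, p1, p2, k3] as OpenCV has them; the pictures are not rectified), "cam_to_world" (4x4, takes a point from camera to world coordinates). Camera axes: x right, y down, z forward; pixel columns grow to the right and rows downward; lengths in m; the calibration is good to about 2 mm. A picture is of the moment at which its call begins. There is no depth.
- r.finish_job(): hands the job in; it is judged then, once.
The state is a dict: "clock": time; "q": joint angles; "qd": joint speeds; "joint_torque": joint torques, N m; "tool_pos": TCP position; "eef_rot": TCP orientation; "contact_force": force on the tool from outside, world axes, zero at the start; "moment": the same for the moment, N m; "opening": opening from 0.0 (shut) to 1.0 (fully open); "finger_force": force on a finger pad.
Only numpy, scipy, OpenCV 4.12 (cv2) and the standard library are available. Lean on these libraries where they do the work, as an engineer would, in place of code of your own. Each camera call takes 0.05 s, during which the arm holds its last target. There are 200 camera calls.

### The job

The blue sleeve with the microtubes is locked on its drilled rail by a red spring plunger. Pull the plunger up, slide the sleeve along the rail to the station with the green tag, and let the plunger go so that its pin drops fully home in the hole there; it is the hole nearest the tag, which only shows roughly where, so search for it gently, without forcing the pin against the rail. Leave the jar, the cup and the tip box alone.

Things in the scene. Friction and masses are not known exactly. Their poses are not given: they have to be found in the camera images.
- rail: fixed indexing rail: grey base plate 150 x 500 mm, 10 mm thick, with an aluminium square tube 25 x 25 mm, 460 mm long, held above it on two dark feet. Origin: on the table under the tube's middle. y axis along the tube, x across it (away from the robot), z up.
- rail_top (a point): middle of the tube's top face, 60 mm above the table. The face has five 11 mm holes in its middle line: one here, where the sleeve is locked at the start, and two on each side, neighbours roughly 65 to 75 mm apart, the outermost at most 145 mm from here. Their exact places are not known, and the sleeve hides the hole it is over.
- plunger (a joint): how far the plunger is pulled up, m: 0 = fully home in a hole, 0.018 = stop. Its pin, 8 mm thick with a round tip, reaches 11 mm below the tube's top face when home; from 0.011 up it is clear of the tube (at 0.011 the tip rides on the top face). A spring presses it down, about 3.5 N when home, 6 N at the stop, so let go it drops by itself. Pushed with over 15 N it may bend.
- knob (a point): centre of the plunger's red knob, an upright cylinder 26 mm across and 24 mm tall, on the sleeve; 96 mm above the table when the plunger is home, rising as it is pulled. The pin is on the same vertical axis. Below the knob are a steel barrel 18 mm across, up to 82 mm above the table, and a collar 26 mm across, up to 70 mm.
- sleeve_top (a point): middle of the top face of the sleeve, a blue square tube 37 mm wide, 70 mm long, 66 mm above the table, under the knob. A white rack on the robot's side reaches 59 mm from the rail's middle line, its capped microtubes 74 mm above the table. It moves only along the rail, up to 158 mm either way from the middle, against 1.5 N of friction (about 1 N more with the pin riding on the tube).
- tag_green: green tag, a 24 x 24 mm clip with a flag 26 mm tall, fixed on the base plate beyond the rail, 48 mm from its middle line. Origin: middle of its underside, 10 mm above the table; y axis along the rail. It shows which of the four outer holes is wanted: that hole lies within 20 mm of it, measured along the rail, on either side. The other three outer holes have the same tags in white.
- bottle: jar with a red lid, 56 mm across, 110 mm tall, loose; leave alone. Origin: middle of its underside.
- cup: clear cup, 66 mm across, 70 mm tall, loose; leave alone. Origin: middle of its underside.
- tip_box: yellow tip box, 85 x 120 mm, 50 mm tall, loose; leave alone. Origin: middle of its underside.

How it is judged:
By the outcome, as a careful person would: the job done as asked, in the order asked, and still so for the second after the job is handed in, with the robot touching nothing.
It also fails if it takes over 54 s, if anything falls off the work surface, if the arm or the gripper's body presses on something with over 40 N, if the wrist force passes 120 N, or if a joint passes its speed limit or range.

## Working session

There is one attempt and no reset: what is moved stays moved. The work goes in short steps, Python scripts to look and compute and a tool call to move; the robot and the scene stay as the last step left them, time stands still between calls to the robot, and variables do not carry over. Pictures are saved under pics/ and viewed, at most 10 in all, crops included, and the job is handed in when it is done.

Besides the shell and the picture viewer there is one more tool, called after "Call:" as name([rows], argument=value, ...), one row to a line, values as JSON. step_arm: Moves the arm, as the interface text tells. Its arguments: {"type":"object","properties":{"steps":{"type":"array","items":{"type":"array","items":{"type":"number"}}},"force":{"type":"number"}},"required":["steps"]}

```bash
mkdir -p pics; cat > h.py <<'E'
import numpy as np, cv2
from plant import r
def snap(n,f):
    s=r.snapshot(n); cv2.imwrite(f'pics/{f}.png',s['pixels'][:,:,::-1]); np.save(f'pics/{f}.npy',s,allow_pickle=True); return s
def load(f): return np.load(f'pics/{f}.npy',allow_pickle=True).item()
def px2w(s,u,v,z):
    K=np.array([[s['fx'],0,s['cx']],[0,s['fy'],s['cy']],[0,0,1]]);T=np.array(s['cam_to_world'])
    p=cv2.undistortPoints(np.array([[[u,v]]],float),K,np.array(s['dist_coeffs'],float))[0,0]
    d=T[:3,:3]@np.array([p[0],p[1],1]);o=T[:3,3]
    return o+d*(z-o[2])/d[2]
def w2px(s,P):
    K=np.array([[s['fx'],0,s['cx']],[0,s['fy'],s['cy']],[0,0,1]]);T=np.linalg.inv(np.array(s['cam_to_world']))
    return cv2.projectPoints(np.array(P,float).reshape(-1,1,3),cv2.Rodrigues(T[:3,:3])[0],T[:3,3],K,np.array(s['dist_coeffs'],float))[0][:,0]
E
python3 - <<'E'
from h import *
a=snap('top','top1'); b=snap('side','side1')
print(r.get_state())
print(a['cam_to_world'],b['cam_to_world'])
E
```

```text
{'clock': 0.1, 'q': array([-1.15618862,  0.68990834, -0.19451751,  1.56624321,  0.15727577,
        0.90249793, -0.21508177]), 'qd': array([ 0.00171549, -0.00155799,  0.00019858, -0.00151786,  0.00015443,
       -0.00022824,  0.00048054]), 'joint_torque': array([-3.32469957e-03, -5.28500819e+01, -1.27146788e+00, -1.53836364e+01,
       -5.25543373e-02,  1.99544476e-03,  5.42714452e-05]), 'tool_pos': array([0.23212627, 0.57970823, 0.25498415]), 'eef_rot': array([ 1.89217143e-01,  9.81934914e-01, -8.27621096e-04, -1.06641633e-04]), 'contact_force': array([ 0.59378797, -0.82778671, -0.18343815]), 'moment': array([-3.34790538e-03,  7.94802485e-05, -2.64643314e-02]), 'finger_force': 0.0, 'opening': 0.9996711988113863}
[[-0.01263024 -0.97863896  0.20519811  0.38136089]
 [-0.99990759  0.01132933 -0.00751347  0.08113229]
 [ 0.00502822 -0.20527405 -0.97869162  1.07917271]
 [ 0.          0.          0.          1.        ]] [[ 6.73278209e-01 -5.48056794e-01  4.96316636e-01  1.63775464e-01]
 [-7.39389092e-01 -4.99482035e-01  4.51465909e-01 -3.21197968e-01]
 [ 4.72284515e-04 -6.70933266e-01 -7.41517585e-01  7.47565272e-01]
 [ 0.00000000e+00  0.00000000e+00  0.00000000e+00  1.00000000e+00]]
```

View pics/top1.png

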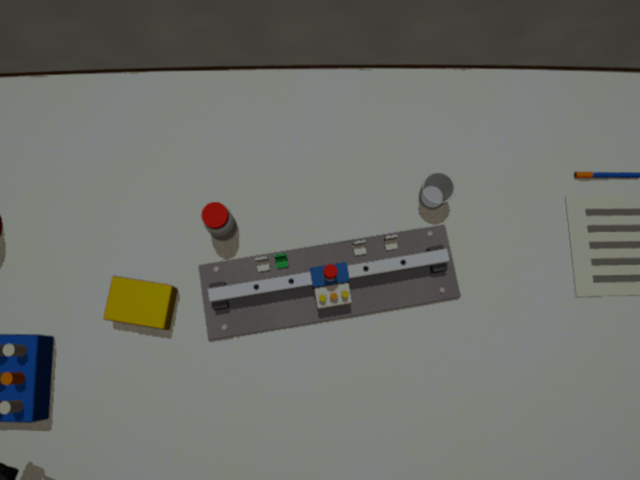

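View pics/side1.png

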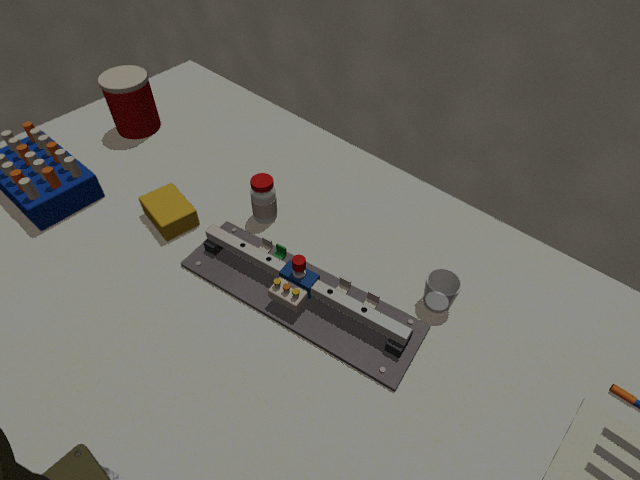

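The top view shows holes at about (256,287), (291,281), (366,268) and (403,262). The knob is at (331,271), the green tag at (281,261) and the white tags at (262,264), (360,248) and (391,242). The jar at (216,220) is behind the left end of the rail.

```bash
python3 - <<'E'
from h import *
s=load('top1'); im=s['pixels'].astype(int)
def blob(mask,u,v,R,wt=None):
    yy,xx=np.mgrid[0:480,0:640]; m=mask&(abs(xx-u)<=R)&(abs(yy-v)<=R); return xx[m].mean(),yy[m].mean(),m.sum()
R,G,B=im[...,0],im[...,1],im[...,2]
g=im.sum(2)
H=[]
for u,v in [(256,287),(291,281),(366,268),(403,262)]:
    b=blob(g<200,u,v,4); H.append(px2w(s,b[0],b[1],.06)); print('hole',b,H[-1])
H=np.array(H)
b=blob((R>90)&(G<60)&(B<60),331,271,12); k=px2w(s,b[0],b[1],.105); print('knob',b,k)
gb=blob((G>R+40)&(G>B+40),281,261,15); print('green',gb)
ax=np.linalg.svd(H[:,:2]-H[:,:2].mean(0))[2][0]; ax*=np.sign(ax[1]); yaw=np.degrees(np.arctan2(-ax[0],ax[1]));print('axis',ax,'yaw',yaw)
n=np.array([ax[1],-ax[0]])
c=H[:,:2].mean(0)
f=lambda p:((p[:2]-k[:2])@ax,(p[:2]-c)@n)
for h in H: print('hole rail',f(h))
print('knob',f(k))
for z in(.013,.02,.036): print(z,f(px2w(s,gb[0],gb[1],z)))
for u,v in [(262,264),(360,248),(391,242)]: print('w',f(px2w(s,u,v,.02)))
for n_,u,v,z in[('jar',216,215,.11),('base',200,264,.01),('base',446,227,.01),('base',459,295,.01),('base',211,338,.01)]: print(n_,px2w(s,u,v,z))
big=cv2.resize(s['pixels'][215:345,190:470],None,fx=2.8,fy=2.8,interpolation=cv2.INTER_CUBIC); cv2.imwrite('pics/c1.png',big[:,:,::-1])
E
```

```text
hole (np.float64(256.0), np.float64(286.5), np.int64(16)) [0.51582285 0.18540327 0.06      ]
hole (np.float64(290.7647058823529), np.float64(280.7647058823529), np.int64(17)) [0.52589808 0.12049615 0.06      ]
hole (np.float64(365.375), np.float64(268.25), np.int64(16)) [ 0.54789942 -0.01970172  0.06      ]
hole (np.float64(402.6875), np.float64(261.875), np.int64(16)) [ 0.55917493 -0.0906367   0.06      ]
knob (np.float64(329.97202797202794), np.float64(270.3076923076923), np.int64(143)) [0.53759026 0.04841474 0.105     ]
green (np.float64(281.21), np.float64(261.77), np.int64(100))
axis [-0.15513245  0.98789368] yaw 8.924478214402523
hole rail (np.float64(0.138706934117558), np.float64(6.041675027506156e-05))
hole rail (np.float64(0.0730226044572434), np.float64(-5.553144762093453e-05))
hole rail (np.float64(-0.06889110425347536), np.float64(-6.978885957289287e-05))
hole rail (np.float64(-0.14071652309338342), np.float64(6.490355691877146e-05))
knob (np.float64(0.0), np.float64(0.0003129338722567374))
0.013 (np.float64(0.08633868811193048), np.float64(0.04714781806274909))
0.02 (np.float64(0.08614315989783237), np.float64(0.04586033306117904))
0.036 (np.float64(0.0856962382656081), np.float64(0.042917510200447664))
w (np.float64(0.12386254523323928), np.float64(0.04773482434515641))
w (np.float64(-0.07085735925981887), np.float64(0.04718732639118868))
w (np.float64(-0.13354005731956078), np.float64(0.04884462871981681))
jar [0.64120599 0.25467552 0.11      ]
base [0.56828147 0.30189788 0.01      ]
base [ 0.63795858 -0.1899929   0.01      ]
base [ 0.50042029 -0.20754701  0.01      ]
base [0.42331934 0.27669528 0.01      ]
```

View pics/c1.png

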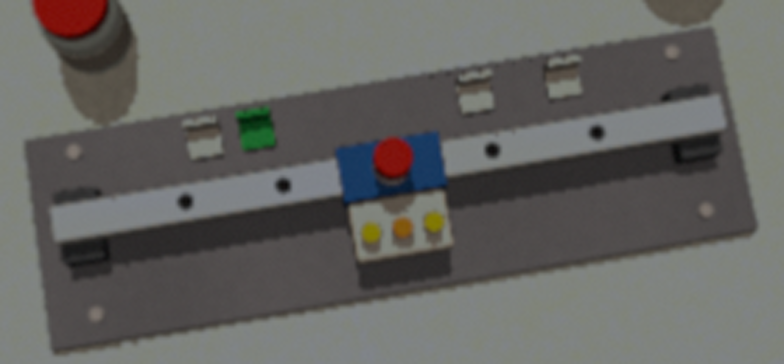

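The green tag is at +86 mm along the rail, so the wanted hole is the inner-left one at about +73 mm. Next I turn the tool and move above the knob.

Call:
step_arm([
  [0,0,0,0,0,-10.2,0],
  [0,0,0,0,0,-10.2,-0.2],
  [0,0,0,0,0,-10.2,-0.2],
  [-1.8,-4.8,0.3,0,0,0,-0.2],
  [-1.8,-4.8,0.3,0,0,0,-0.2],
  [-1.8,-4.8,0.3,0,0,0,-0.2],
  [-1.8,-4.8,0.3,0,0,0,-0.2],
  [-1.8,-4.8,0.3,0,0,0,-0.2],
])

```text
clock: 1.1
tool_pos: [0.3585, 0.3551, 0.2404]
eef_rot: [-0.077, 0.997, -0.0, -0.0]
contact_force: [0.3, 0.2, 0.2]
opening: 0.599
finger_force: 0.0
```

Call:
step_arm([
  [-1.8,-4.8,0.3,0,0,0,-0.2],
  [-1.8,-4.8,0.3,0,0,0,-0.2],
  [-1.8,-4.8,0.5,0,0,0,-0.2],
  [-1.8,-4.8,0.5,0,0,0,-0.2],
  [-1.8,-4.8,0.5,0,0,0,-0.2],
  [-1.8,-4.6,0.5,0,0,0,-0.2],
  [-1.8,-4.6,0.5,0,0,0,-0.2],
  [0,0,0,0,0,0,-0.2],
])

```text
clock: 2.1
tool_pos: [0.5343, 0.0427, 0.2087]
eef_rot: [-0.072, 0.997, -0.001, -0.0]
contact_force: [-0.5, -0.0, -0.6]
opening: 0.599
finger_force: 0.0
```

```bash
cat >> h.py <<'E'
from scipy.spatial.transform import Rotation as Ro
def delta(P):
    st=r.get_state(); R=Ro.from_quat(st['eef_rot']); M=R.as_matrix()
    print('t',st['clock'],'pos',st['tool_pos'].round(4),'y-axis',M[:,1].round(3),'z',M[:,2].round(3),'yaw err deg (tool z)',(np.degrees(np.arctan2(M[1,1],M[0,1]))-98.92).round(2),'tool delta cm',(100*M.T@(np.array(P)-st['tool_pos'])).round(2),'F',st['contact_force'].round(2),'open',st['opening'])
E
python3 - <<'E'
from h import *
delta([.5376,.0484,.16]); s=snap('wrist','w1'); print(w2px(s,[.5376,.0484,.108]))
E
```

```text
t 2.1 pos [0.5343 0.0427 0.2087] y-axis [-0.144  0.99  -0.003] z [-0.001 -0.003 -1.   ] yaw err deg (tool z) -0.63 tool delta cm [-0.42  0.53  4.86] F [-0.48 -0.01 -0.59] open 0.5993876185443551
[[326.55949224 252.98628983]]
```

View pics/w1.png

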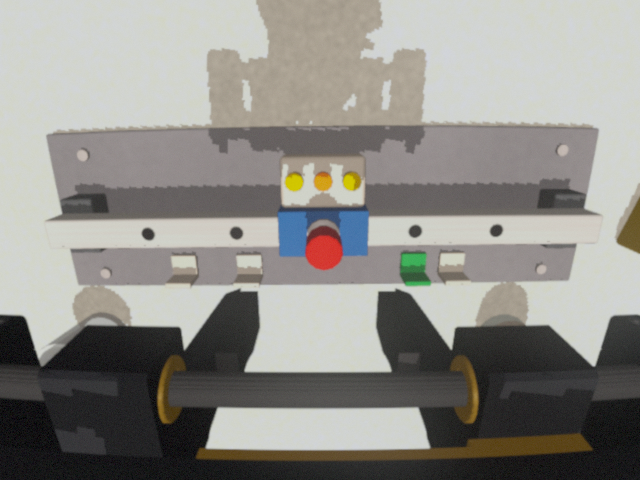

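The wrist view shows the knob's top at about (324,252), near the predicted (327,253). The holes are at (148,234), (236,233), (415,231) and (496,230), and the green tag at (414,262).

```bash
python3 - <<'E'
from h import *
s=load('w1'); im=s['pixels'].astype(int);g=im.sum(2);yy,xx=np.mgrid[0:480,0:640]
H=[]
for u,v in [(148,234),(236,233),(415,231),(496,230)]:
    m=(g<200)&(abs(xx-u)<=9)&(abs(yy-v)<=9); H.append(px2w(s,xx[m].mean(),yy[m].mean(),.06)); print(m.sum(),H[-1])
H=np.array(H)[:,:2]
m=(im[...,0]>200)&(im[...,1]<60)&(abs(xx-324)<25)&(abs(yy-250)<25)
print(xx[m].min(),xx[m].max(),yy[m].min(),yy[m].max())
uc=(xx[m].min()+xx[m].max())/2; rad=(xx[m].max()-xx[m].min())/2
k=px2w(s,uc,yy[m].max()-rad,.108);k2=px2w(s,uc,yy[m].min()+rad,.108);print(k,k2)
ax=np.linalg.svd(H-H.mean(0))[2][0];ax*=np.sign(ax[1]);print(ax,(H-k[:2])@ax,(k[:2]-H.mean(0))@[ax[1],-ax[0]])
delta([k[0],k[1],.096])
E
```

```text
75 [ 0.55993172 -0.09285165  0.06      ]
17 [ 0.54853394 -0.02182341  0.06      ]
30 [0.5263838  0.11893645 0.06      ]
65 [0.51629202 0.18387097 0.06      ]
307 340 237 268
[0.53685226 0.04622441 0.108     ] [0.53825714 0.0464369  0.108     ]
[-0.15571987  0.98780126] [-0.14097344 -0.0690368   0.07345519  0.13916908] -0.0010476555329955422
t 2.15 pos [0.5333 0.0459 0.209 ] y-axis [-0.148  0.989 -0.   ] z [-0.001 -0.001 -1.   ] yaw err deg (tool z) -0.39 tool delta cm [-3.70e-01 -1.00e-02  1.13e+01] F [0.07 1.14 0.66] open 0.6000366260461861
```

Call:
step_arm([
  [-0.4,0.05,2.2,0,0,-0.4,-0.2],
  [0,0,2.8,0,0,0,-0.2],
  [0,0,2.8,0,0,0,-0.2],
  [0,0,2.0,0,0,0,-0.2],
  [0,0,1.5,0,0,0,-0.2],
  [0,0,0,0,0,0,-0.2],
  [0,0,0,0,0,0,0.2],
  [0,0,0,0,0,0,0.35],
], force=20)

```text
clock: 3.15
tool_pos: [0.5374, 0.0492, 0.0975]
eef_rot: [-0.08, 0.997, 0.0, 0.001]
contact_force: [-0.3, 0.7, 0.3]
opening: 0.401
finger_force: 0.0
```

```bash
python3 - <<'E'
from h import *
delta([.5375,.0468,.096])
E
```

```text
t 3.15 pos [0.5374 0.0492 0.0975] y-axis [-0.16   0.987  0.   ] z [ 0.001  0.    -1.   ] yaw err deg (tool z) 0.26 tool delta cm [ 0.03 -0.24  0.15] F [-0.26  0.67  0.33] open 0.4008214970265824
```

Call:
step_arm([
  [0,-0.2,0.1,0,0,0,0.3],
  [0,0,0,0,0,0,0.6],
  [0,0,0,0,0,0,1],
  [0,0,0,0,0,0,1],
], force=20)

```text
clock: 3.65
tool_pos: [0.5375, 0.0467, 0.0959]
eef_rot: [-0.08, 0.997, -0.0, 0.0]
contact_force: [0.2, -1.0, 2.6]
opening: 0.288
finger_force: 20.0
```

Call:
step_arm([
  [0,0,-0.4,0,0,0,1],
  [0,0,-0.4,0,0,0,1],
  [0,0,-0.4,0,0,0,1],
  [0,0,-0.25,0,0,0,1],
  [0,0,0,0,0,0,1],
], force=20)

```text
clock: 4.28
tool_pos: [0.5373, 0.047, 0.1103]
eef_rot: [-0.08, 0.997, 0.0, 0.0]
contact_force: [2.5, -1.6, -5.5]
opening: 0.285
finger_force: 20.0
```

```bash
python3 - <<'E'
from h import *
delta([.5375,.0467,.1105])
E
```

```text
t 4.275 pos [0.5373 0.047  0.1103] y-axis [-0.159  0.987  0.   ] z [ 0.  0. -1.] yaw err deg (tool z) 0.26 tool delta cm [-0.02 -0.03 -0.02] F [ 2.49 -1.62 -5.49] open 0.284581743417953
```

Call:
step_arm([
  [0,0.5,0,0,0,0.2,1],
  [0,1.0,0,0,0,0,1],
  [0,1.2,0,0,0,0,1],
  [0,1.2,0,0,0,0,1],
  [0,1.2,0,0,0,0,1],
  [0,1.0,0,0,0,0,1],
  [0,0.7,0,0,0,0,1],
  [0,0,0,0,0,0,1],
], force=20)

```text
clock: 5.28
tool_pos: [0.5264, 0.1161, 0.1103]
eef_rot: [-0.079, 0.997, 0.001, 0.0]
contact_force: [2.0, 2.1, -4.9]
opening: 0.281
finger_force: 20.0
```

```bash
python3 - <<'E'
from h import *
delta([.5261,.1191,.1105])
E
```

```text
t 5.275 pos [0.5264 0.1161 0.1103] y-axis [-0.158  0.987  0.002] z [ 0.     0.002 -1.   ] yaw err deg (tool z) 0.16 tool delta cm [-0.01  0.31 -0.02] F [ 2.01  2.05 -4.91] open 0.28087433515915883
```

Call:
step_arm([
  [0,0.3,0,0,0,0,1],
  [0,0,0.2,0,0,0,1],
  [0,0,0.15,0,0,0,1],
  [0,0,0,0,0,0,1],
], force=20)

```text
clock: 5.78
tool_pos: [0.5262, 0.1172, 0.1066]
eef_rot: [-0.078, 0.997, 0.0, 0.0]
contact_force: [2.0, 0.2, -5.6]
opening: 0.287
finger_force: 20.0
```

```bash
python3 - <<'E'
from h import *
delta([.5261,.1191,.1065]); s=snap('wrist','w2')
cv2.imwrite('pics/t2.png',r.snapshot('top')['pixels'][215:345,190:470,::-1].repeat(2,0).repeat(2,1))
E
```

```text
t 5.775 pos [0.5262 0.1172 0.1066] y-axis [-0.156  0.988  0.   ] z [ 0.  0. -1.] yaw err deg (tool z) 0.05 tool delta cm [-0.02  0.19  0.01] F [ 1.98  0.24 -5.62] open 0.2865992251804087
```

View pics/w2.png

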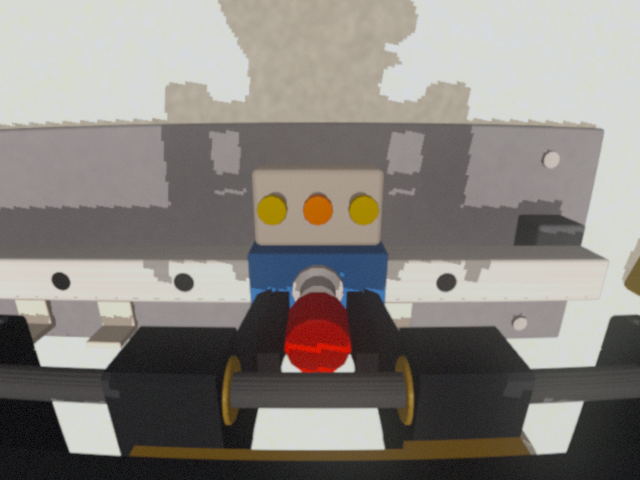

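The sleeve moved with the knob. In this view the start hole is at (184,282), the outer hole at (446,282) and the sleeve's middle at about 318. The target hole should be at about column 322, which is 1.9 mm further.

Call:
step_arm([
  [0,0.19,0,0,0,0,1],
  [0,0,0,0,0,0,1],
  [0,0,0.1,0,0,0,1],
  [0,0,0,0,0,0,1],
], force=20)

```text
clock: 6.38
tool_pos: [0.526, 0.1191, 0.1057]
eef_rot: [-0.078, 0.997, 0.0, 0.0]
contact_force: [3.0, -1.5, -4.9]
opening: 0.283
finger_force: 20.0
```

```bash
python3 - <<'E'
from h import *
delta([.5261,.1191,.1055])
E
```

```text
t 6.375 pos [0.526  0.1191 0.1057] y-axis [-0.156  0.988  0.   ] z [ 0.  0. -1.] yaw err deg (tool z) 0.06 tool delta cm [-0.02  0.    0.02] F [ 3.05 -1.48 -4.93] open 0.2833264719098542
```

Call:
step_arm([
  [0,0,0.1,0,0,0,1],
  [0,0,0.1,0,0,0,1],
  [0,0,0,0,0,0,1],
], force=20)

```text
clock: 6.75
tool_pos: [0.5259, 0.119, 0.1037]
eef_rot: [-0.078, 0.997, -0.0, 0.0]
contact_force: [2.8, -0.5, -5.2]
opening: 0.286
finger_force: 20.0
```

Call:
step_arm([
  [0,0,0.1,0,0,0,1],
  [0,0,0.1,0,0,0,1],
  [0,0,0.1,0,0,0,1],
  [0,0,0,0,0,0,1],
], force=20)

```text
clock: 7.25
tool_pos: [0.5259, 0.1191, 0.1007]
eef_rot: [-0.078, 0.997, 0.0, 0.0]
contact_force: [3.8, 0.0, -3.9]
opening: 0.282
finger_force: 20.0
```

The pin is going into the hole freely. I lower almost to home and then let go.

Call:
step_arm([
  [0,0,0.15,0,0,0,1],
  [0,0,0.15,0,0,0,1],
  [0,0,0,0,0,0,1],
  [0,0,0,0,0,0,0.3],
  [0,0,0,0,0,0,0],
  [0,0,0,0,0,0,-0.2],
  [0,0,0,0,0,0,-0.2],
], force=20)

```text
clock: 8.12
tool_pos: [0.5257, 0.1192, 0.0978]
eef_rot: [-0.078, 0.997, 0.0, -0.0]
contact_force: [0.1, -0.7, -0.4]
opening: 0.598
finger_force: 0.0
```

Call:
step_arm([
  [0,0,-2.0,0,0,0,-0.2],
  [0,0,-4.0,0,0,0,-0.2],
  [0,0,-4.0,0,0,0,-0.2],
  [3,0,-4.0,0,0,0,-0.2],
  [5,0,-2.0,0,0,0,-0.2],
  [5,0,0,0,0,0,-0.2],
  [0,0,0,0,0,0,-0.2],
])

```text
clock: 9.0
tool_pos: [0.3931, 0.0971, 0.2579]
eef_rot: [-0.079, 0.997, -0.001, -0.002]
contact_force: [0.8, -0.1, -0.7]
opening: 0.604
finger_force: 0.0
```

```bash
python3 - <<'E'
from h import *
s=snap('side','s3'); t=snap('top','t3')
for z in (.096,.107): print(z,w2px(s,[[.5261,.1191,z+.012],[.5261,.1191,z-.012]]).round(1).tolist(), w2px(t,[.5261,.1191,z+.012]))
s0=load('side1')
def red(s,c):
    im=s['pixels'].astype(int); u,v=c; yy,xx=np.mgrid[0:480,0:640]
    m=(im[...,0]>100)&(im[...,1]<60)&(im[...,2]<70)&(abs(xx-u)<14)&(abs(yy-v)<16); return xx[m].mean().round(2),yy[m].mean().round(2),yy[m].min(),yy[m].max(),m.sum()
p=w2px(s,[.5261,.1191,.096])[0]; p0=w2px(s0,[.5375,.0467,.096])[0]
print('before',p0,red(s0,p0),'now',p,red(s,p))
a=s['pixels'][int(p[1])-60:int(p[1])+60,int(p[0])-80:int(p[0])+80]
b=s0['pixels'][int(p0[1])-60:int(p0[1])+60,int(p0[0])-80:int(p0[0])+80]
cv2.imwrite('pics/c3.png',cv2.resize(np.hstack([b,a]),None,fx=2.5,fy=2.5,interpolation=cv2.INTER_CUBIC)[:,:,::-1])
E
```

```text
0.096 [[266.2, 242.8], [267.1, 251.1]] [[290.49269775 276.86864817]]
0.107 [[265.8, 239.0], [266.7, 247.3]] [[290.24530855 275.95056427]]
before [298.28675784 263.44403354] (np.float64(298.19), np.float64(259.38), np.int64(255), np.int64(264), np.int64(104)) now [266.6416081  246.98862536] (np.float64(266.57), np.float64(243.05), np.int64(239), np.int64(248), np.int64(98))
```

View pics/c3.png

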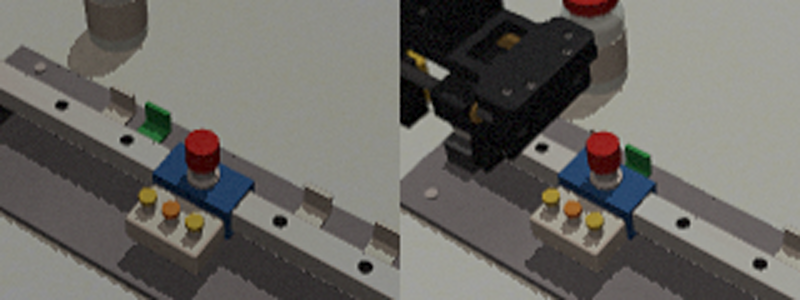

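The side view shows the knob at the same height over its sleeve as at the start: its offset from the home prediction is 3.9 px now and 4.1 px then. The pin is therefore fully home, beside the green tag, and the arm is clear.

```bash
python3 -c "
from plant import r
print(r.finish_job())"
```

```text
the job is handed in; nothing more can be done
None
```

The sleeve is locked at the green-tag station with its pin fully home by the side-view check. The jar, cup and tip box were left alone, and the job was handed in at about 9 s on the robot clock.

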